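Seat the bottle caps and hold the capping rack's clamp open

TASK

Some of the four milk bottles in the capping rack have push-on caps still standing proud: with the sprung clamp rail still gripping the bottles, press down until all four caps are fully home. Then draw the rail out by its black handle until the red pointer is level with the green marker clip and keep it there against its springs, so that a colleague can lift the bottles out for the pasteuriser: finish while still holding the handle. All bottles stay standing in their places, and the spare bottle, cap tub and clipboard are left alone.

Things in the scene. Friction and masses are not known exactly. Their poses are not given: they have to be found in the camera images.
- rack: Stainless capping rack, fixed: tray 230 x 300 mm, 12 mm thick, rear fence 67 mm high with dividers making 4 places, two spring barrels in front (56 mm high). Origin: bench level under the middle of the bottle row. x points from handle side to fence, y along the row, z up. Places at x = 0, y = -90, -30, 30, 90 mm; tray from x = -175 to 55 mm.
- handle: Sprung clamp rail with its handle, one piece. Origin: centre of the handle's black grip (84 mm long along y, 16 mm thick), 105 mm above bench, 85 mm on the -x side of the bottle row when closed; axes as the rack's. Legs at y = -50, 50 mm lead down and back to the rail, an aluminium bar (250 mm along y, top 64 mm above bench, 25 to 39 mm from the row's line). Caps begin 60 mm behind the grip.
- pointer (a point): Tip of the red pointer on the rail's +y end, 76 mm above bench, beside the white scale. In the rack frame at x = -31.5 mm - q, y = 141 mm. q = how far the rail is drawn out along the rack's -x: about 0 gripping the bottles, end stop at 50 mm. The springs drive it back when let go: about 8 N at 0, rising 1.5 N per 10 mm to 14 N at 40 mm.
- marker: Green marker clip on the white scale (12 mm long along the travel, 18 mm wide, top 82 mm above the bench), set somewhere 24 to 42 mm out from the pointer's rest place. Does not move. Origin: centre of its length, on the scale's top; axes as the rack's. The pointer passes close beside it.
- bottle1: Loose cream milk bottle 1, 50 mm in diameter, 99 mm high to the mouth, 120 to 210 g, standing on the rack's tray (12 mm above the bench) in one of the four places, gripped between rail and fence. Origin: centre of its underside, z up.
- cap1 (a joint): Push-on cap of bottle 1 (light blue, 42 mm in diameter, 18 mm tall; a red seal ring on the neck shows under it while it is proud). Value: metres pushed down; 0 stands 6 mm proud, 0.006 fully home on its stop. It moves down under about 9 N, stays where it is left, and is firm once home; two of the four start proud by 4.5 to 6 mm, the other two home.
- cap1_top (a point): Centre of the flat top of cap 1: 122 mm above the bench when 6 mm proud, 116 mm when home.
- bottle2: Loose cream milk bottle 2, 50 mm in diameter, 99 mm high to the mouth, 120 to 210 g, standing on the rack's tray (12 mm above the bench) in one of the four places, gripped between rail and fence. Origin: centre of its underside, z up.
- cap2 (a joint): Push-on cap of bottle 2 (light blue, 42 mm in diameter, 18 mm tall; a red seal ring on the neck shows under it while it is proud). Value: metres pushed down; 0 stands 6 mm proud, 0.006 fully home on its stop. It moves down under about 9 N, stays where it is left, and is firm once home; two of the four start proud by 4.5 to 6 mm, the other two home.
- cap2_top (a point): Centre of the flat top of cap 2: 122 mm above the bench when 6 mm proud, 116 mm when home.
- bottle3: Loose cream milk bottle 3, 50 mm in diameter, 99 mm high to the mouth, 120 to 210 g, standing on the rack's tray (12 mm above the bench) in one of the four places, gripped between rail and fence. Origin: centre of its underside, z up.
- cap3 (a joint): Push-on cap of bottle 3 (light blue, 42 mm in diameter, 18 mm tall; a red seal ring on the neck shows under it while it is proud). Value: metres pushed down; 0 stands 6 mm proud, 0.006 fully home on its stop. It moves down under about 9 N, stays where it is left, and is firm once home; two of the four start proud by 4.5 to 6 mm, the other two home.
- cap3_top (a point): Centre of the flat top of cap 3: 122 mm above the bench when 6 mm proud, 116 mm when home.
- bottle4: Loose cream milk bottle 4, 50 mm in diameter, 99 mm high to the mouth, 120 to 210 g, standing on the rack's tray (12 mm above the bench) in one of the four places, gripped between rail and fence. Origin: centre of its underside, z up.
- cap4 (a joint): Push-on cap of bottle 4 (light blue, 42 mm in diameter, 18 mm tall; a red seal ring on the neck shows under it while it is proud). Value: metres pushed down; 0 stands 6 mm proud, 0.006 fully home on its stop. It moves down under about 9 N, stays where it is left, and is firm once home; two of the four start proud by 4.5 to 6 mm, the other two home.
- cap4_top (a point): Centre of the flat top of cap 4: 122 mm above the bench when 6 mm proud, 116 mm when home.
- spare_bottle: Bystander: a loose capped milk bottle, 50 mm in diameter, 104 mm tall, on the bench. Origin: centre of its underside.
- cap_tub: Bystander: white open tub 130 x 170 x 70 mm with spare caps, on the bench. Origin: centre of its underside.
- clipboard: Bystander: black clipboard 315 x 225 mm with a form, 14 mm high at the clip, flat on the bench. Origin: centre of its underside.
Not all that is in view belongs to the job. Leave any orange look-alike of the bottle1 alone.

How it is judged:
By the outcome, as a careful person would: the job done as asked, in the order asked, and still so for the second after the job is handed in, while the arm keeps its last pose, push and grip.
It also fails if it takes over 56 s, if anything falls off the work surface, if the arm or the gripper's body presses on something with over 40 N, if the wrist force passes 120 N, or if a joint passes its speed limit or range.

ROBOT

A 7-joint arm with a two-finger parallel gripper is mounted at the origin on the work surface. World frame = base frame: x ahead of the robot, y to its left, z up, the work surface at z = 0. Lengths are in m, angles in rad, forces in N, time in s.
With the tool pointing down it reaches from about 0.4 to 0.85 m from the base axis. Payload 6.9 kg.
Tool frame: the origin (TCP) lies midway between the tips of the shut fingers; the grasp point (between the pads) lies behind it (ctrl.pinch_z is the z of the grasp point in the tool frame, in m); z points along the fingers, y is the direction in which the jaws open and shut (so a half turn about z gives the same grasp; the last joint's range is limited). The gripper opens to 85 mm and grips with 20 to 120 N. Pads are 22 mm wide; open, the fingers measure 114 mm over their backs; the gripper's body (76 mm by 85 mm) begins 54 mm behind the grasp point. The pads swing forward as they close: fully open they stand 13 mm farther back than shut.
Start: joints at [1.306, 0.507, -0.238, 1.5, 0.126, 1.149, -0.155], TCP at [0.226, -0.583, 0.231] pointing down, gripper open.
Joint ranges: [-3.08, 3.08], [-0.24, 2.05], [-1.43, 1.35], [0, 2.5], [-1.52, 4.66], [0.17, 1.96], [-2.89, 2.89]. Speed limits (rad/s): [2.39, 2.39, 3.14, 3.14, 3.14, 3.14, 3.14].

INTERFACE

Orientations are given as a unit quaternion [w, x, y, z].
In Python, from station import ctrl, get_state, vision, ticket, models gives the robot as it stands. Calls block until the motion is done:
- ctrl.movep(position, orientation): joint-space move of the TCP to a pose.
- ctrl.movel(position, frame=None, max_speed=0.15): straight line of the TCP; frame=None keeps the orientation; max_speed is the mean speed in m/s.
- ctrl.set_joints(angles): joint-space move.
- ctrl.ungrasp() and ctrl.close_gripper(force=None): open the fingers fully, or close them until they stop; force is the grip in N (None keeps the last).
- ctrl.pause(seconds).
- ctrl.ik(position, orientation): joint angles nearest the present ones, or None.
- get_state(): the state.
- vision.grab_frame(name): name is "scene" or "top" or "wrist"; returns (picture, depth): 480x640x3 uint8, blue, green, red; 480x640 float32, m along the optical axis (not along the pixel's ray), 0 where there is no reading.
- vision.camera_info(name): a dict with "mtx" (3x3 intrinsics, pixels), "R" (3x3) and "t" (3): a world point X has camera coordinates R X + t; the wrist camera has in their place "hand_eye" (4x4, takes a point from camera to tool coordinates, whose origin is the TCP and whose axes are the flange's). Camera axes: x right, y down, z forward; pixel columns grow to the right and rows downward; lengths in m; the calibration is good to about 2 mm. A picture is of the moment at which its call begins: read the wrist's pose just before it. camera_info takes no time and is no camera call.
A pose or a line that the arm cannot do raises ctrl.Unreachable and nothing moves.
- ticket.close_job(): hands the job in, once; it reports no verdict.
Trained networks look in the newest picture that a camera, given by its name, has taken for a name from the list of things; names that differ only in an ending like _2 or _b are one class to them, and where a whole thing is asked for, a point or a joint stands for the part that bears it (a point fixed in the world has none). Each returns a list of dicts, best first, with "p" (0 to 1); they miss things now and then, are a little off and sometimes report something else, mostly with a low value. They report only what shows in the picture. A call takes as long as a camera call. They do not tell look-alikes from the thing itself.
- models.recognise(camera, target): "point" ([column, row] in pixels, amid what is visible of it).
- models.masks_of(camera, target): "mask" (480x640 bool, what is visible of it) and "point" ([column, row] in pixels, amid what is visible of it).
The state is a dict: "time": time; "qpos": joint angles; "qd": joint speeds; "tau": joint torques, N m; "tcp_pos": TCP position; "eef_rot": TCP orientation; "contact_force": force on the tool from outside, world axes, zero at the start; "wrist_torque": the same for the moment, N m; "width": finger opening in m.
Only numpy, scipy, OpenCV 4.12 (cv2) and the standard library are available. Lean on these libraries where they do the work, as an engineer would, in place of code of your own. Each camera call takes 0.05 s, during which the arm holds its last target. There are 200 camera calls.

## Working session

There is one attempt and no reset: what is moved stays moved. The work goes in short steps, each a Python script; the robot and the scene stay as the last script left them, time stands still between calls to the robot, and variables do not carry over. Pictures are saved under pics/ and viewed, about 8 in all and at most 12, crops included, and the job is handed in when it is done.

```bash
mkdir -p pics; ls
python3 - <<'E'
from station import ctrl,get_state,vision,models
import cv2,numpy as np
for n in("scene","top"):
    im,d=vision.grab_frame(n); cv2.imwrite(f"pics/{n}1.png",im); np.save(f"pics/{n}_d.npy",d)
    ci=vision.camera_info(n); K,R,t=map(np.array,(ci["mtx"],ci["R"],ci["t"]))
    print(n,"cam at",-R.T@t)
    for tg in("handle","marker","pointer","cap1","rack","spare_bottle","cap_tub","clipboard"):
        for r in models.recognise(n,tg)[:5]:
            u,v=r["point"]; z=d[int(v),int(u)]
            X=R.T@(z*np.linalg.inv(K)@[u,v,1]-t); print(tg,round(r["p"],2),np.round([u,v]),X.round(3))
s=get_state(); print(s["time"],s["eef_rot"],s["width"],ctrl.pinch_z)
E
```

```text
pics
scene cam at [0.95804316 0.58174764 0.89370467]
handle 0.8 [356. 226.] [ 0.539 -0.009  0.112]
marker 0.55 [326. 240.] [ 0.621 -0.003  0.116]
pointer 0.76 [353. 227.] [ 0.542 -0.016  0.105]
pointer 0.33 [294. 213.] [ 0.643 -0.112  0.121]
cap1 0.85 [328. 239.] [ 0.618 -0.003  0.12 ]
cap1 0.75 [267. 264.] [ 0.761 -0.017  0.108]
cap1 0.68 [283. 302.] [0.776 0.089 0.11 ]
cap1 0.67 [310. 225.] [ 0.627 -0.064  0.115]
cap1 0.64 [244. 233.] [ 0.768 -0.125  0.111]
rack 0.94 [346. 246.] [ 0.545 -0.039  0.013]
rack 0.66 [307. 233.] [ 0.642 -0.054  0.106]
rack 0.54 [296. 214.] [ 0.641 -0.106  0.121]
spare_bottle 0.87 [417. 402.] [0.667 0.382 0.093]
spare_bottle 0.71 [294. 211.] [ 0.641 -0.116  0.121]
spare_bottle 0.48 [347. 257.] [0.608 0.061 0.116]
spare_bottle 0.29 [291. 221.] [ 0.649 -0.121  0.088]
spare_bottle 0.18 [354. 228.] [ 0.542 -0.011  0.105]
cap_tub 0.8 [508. 393.] [0.471 0.436 0.002]
cap_tub 0.17 [326. 238.] [ 0.619 -0.008  0.119]
clipboard 0.73 [266. 163.] [ 0.569 -0.445  0.005]
top cam at [ 0.52593858 -0.01078812  1.20499389]
handle 0.65 [333. 255.] [ 0.582 -0.043  0.012]
handle 0.58 [343. 235.] [ 0.626 -0.063  0.114]
marker 0.47 [276. 267.] [0.545 0.103 0.087]
pointer 0.89 [334. 250.] [ 0.592 -0.043  0.064]
pointer 0.73 [365. 234.] [ 0.628 -0.118  0.12 ]
cap1 0.79 [322. 239.] [ 0.613 -0.013  0.122]
cap1 0.79 [342. 233.] [ 0.631 -0.06   0.119]
cap1 0.69 [290. 173.] [0.78  0.071 0.113]
cap1 0.68 [368. 178.] [ 0.769 -0.124  0.112]
cap1 0.62 [331. 181.] [ 0.761 -0.031  0.11 ]
rack 0.75 [333. 267.] [ 0.55  -0.044  0.009]
rack 0.34 [367. 232.] [ 0.633 -0.123  0.126]
spare_bottle 0.85 [173. 224.] [0.647 0.36  0.106]
cap_tub 0.61 [148. 288.] [0.483 0.446 0.023]
cap_tub 0.55 [319. 238.] [ 0.616 -0.005  0.121]
cap_tub 0.15 [333. 254.] [ 0.583 -0.042  0.01 ]
clipboard 0.88 [482. 264.] [ 0.565 -0.447  0.009]
0.9 [-8.14514911e-06  9.82952674e-01  1.83858749e-01 -2.19233778e-06] 0.08538000697265644 -0.0187
```

Run:
```python
import cv2
a=cv2.imread("pics/scene1.png")[150:350,200:440]; b=cv2.imread("pics/top1.png")[150:320,240:420]
a=cv2.resize(a,None,fx=3.3,fy=3,interpolation=2);cv2.imwrite("pics/a.png",cv2.resize(a,(792,600)))
cv2.imwrite("pics/b.png",cv2.resize(b,None,fx=3.5,fy=3.5,interpolation=2))
```

```text
(no output)
```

View pics/a.png

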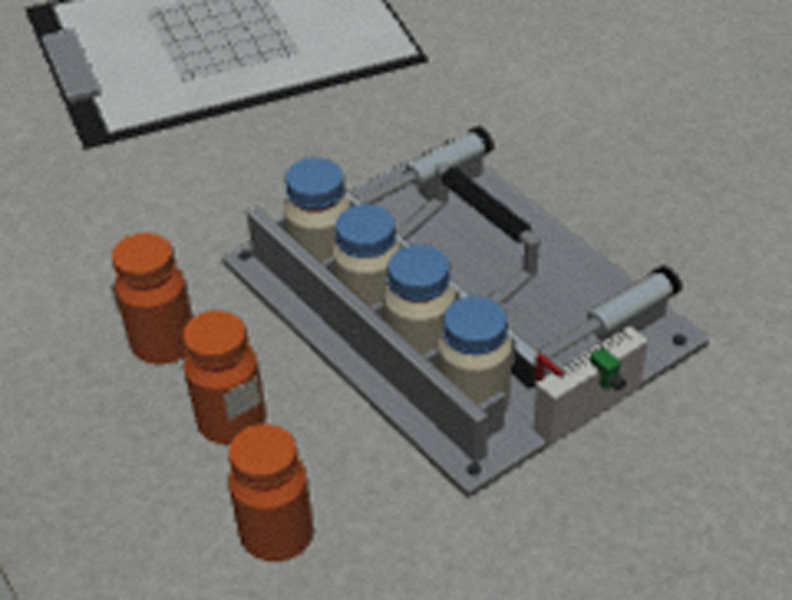

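View pics/b.png

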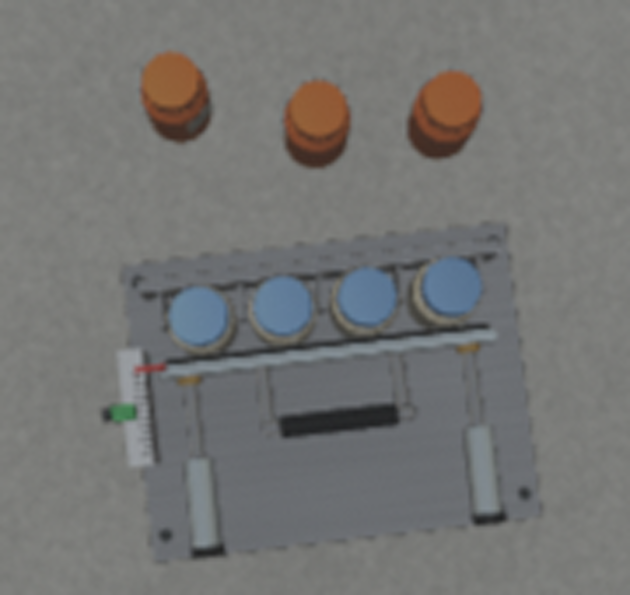

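The pictures show four blue-capped bottles gripped by the rail. The handle grip is at about (338,421) in crop b, the red pointer at (150,368) and the green marker at (123,411). The orange look-alikes stand behind the fence. Next I fit the rack frame by colour.

```bash
cat > h.py <<'E'
import cv2,numpy as np
from station import ctrl,get_state,vision,models,ticket
def unproj(n,u,v,h):
    "pixel onto world plane z=h"
    ci=vision.camera_info(n); K,R,t=map(np.array,(ci["mtx"],ci["R"],ci["t"]))
    c=-R.T@t; r=R.T@np.linalg.inv(K)@np.array([u,v,1.]); return c+r*(h-c[2])/r[2]
def blobs(im,lo,hi,amin):
    m=cv2.inRange(cv2.cvtColor(im,cv2.COLOR_BGR2HSV),lo,hi)
    n,_,st,c=cv2.connectedComponentsWithStats(m)
    return [(st[i],c[i]) for i in range(1,n) if st[i][4]>=amin]
E
python3 - <<'E'
from h import *
im=cv2.imread("pics/top1.png");d=np.load("pics/top_d.npy")
P=[]
for st,c in blobs(im,(95,90,60),(125,255,255),80):
    X=unproj("top",*c,.118); z=np.median(d[int(c[1])-3:int(c[1])+4,int(c[0])-3:int(c[0])+4])
    print("cap",c.round(1),st[4],X.round(4),"h",round(1.205-z,4)); P.append(X)
P=np.array(P);P=P[np.argsort(P[:,1])]
k=np.array([-90,-30,30,90])/1e3
A=np.polyfit(k,P[:,:2],1); yaw=np.arctan2(-A[0,0],A[0,1]); print("origin",A[1],"dir",A[0],"yaw",yaw)
c,s=np.cos(yaw),np.sin(yaw)
def rk(X): q=np.array(X[:2])-A[1]; return [round(c*q[0]+s*q[1],4),round(-s*q[0]+c*q[1],4)]
for nm,lo,hi,h in(("green",(45,90,30),(85,255,255),.082),("red",(0,150,60),(4,255,255),.076),("black",(0,0,0),(180,255,42),.110)):
    for st,cc in blobs(im,lo,hi,5):
        if abs(cc[0]-330)<90 and abs(cc[1]-240)<80: print(nm,cc.round(1),st,rk(unproj("top",*cc,h)),unproj("top",*cc,h).round(4), rk(unproj("top",st[0],st[1],h)),rk(unproj("top",st[0]+st[2],st[1]+st[3],h)))
im=cv2.imread("pics/scene1.png")
for st,cc in blobs(im,(95,90,40),(125,255,255),80): print("scene cap",cc.round(1),rk(unproj("scene",*cc,.112)))
for st,cc in blobs(im,(45,90,30),(85,255,255),5): print("scene green",cc,rk(unproj("scene",*cc,.08)))
E
```

```text
cap [368.6 231.5] 199 [ 0.6354 -0.1267  0.118 ] h 0.1149
cap [344.7 234.6] 183 [ 0.6267 -0.0678  0.118 ] h 0.1108
cap [322.4 236.9] 131 [ 0.6199 -0.0131  0.118 ] h 0.1165
cap [136.  281.9] 386 [0.5017 0.4379 0.118 ] h 0.054
cap [150.4 295.4] 211 [0.4697 0.4015 0.118 ] h 0.0382
cap [165. 306.] 82 [0.4447 0.365  0.118 ] h 0.0396Traceback (most recent call last):
  File "<stdin>", line 9, in <module>
    raise TypeError("expected x and y to have same length")
TypeError: expected x and y to have same length
```

```bash
cat > m.py <<'E'
from h import *
im=cv2.imread("pics/top1.png")
P=[]
for st,c in blobs(im,(95,60,40),(130,255,255),60):
    if 280<c[0]<390: X=unproj("top",*c,.118); print("cap",c.round(1),st[2:],X.round(4)); P.append(X)
P=np.array(P);P=P[np.argsort(P[:,1])]
k=np.array([-90,-30,30,90])/1e3
A=np.polyfit(k,P[:,:2],1); yaw=np.arctan2(-A[0,0],A[0,1]); print("origin",A[1],"dir",A[0],"yaw",yaw)
c,s=np.cos(yaw),np.sin(yaw)
def rk(X): q=np.array(X[:2])-A[1]; return [round(c*q[0]+s*q[1],4),round(-s*q[0]+c*q[1],4)]
for nm,lo,hi,h in(("green",(45,90,30),(85,255,255),.082),("red",(0,120,60),(6,255,255),.076),("black",(0,0,0),(180,255,50),.110)):
    for st,cc in blobs(im,lo,hi,5):
        if abs(cc[0]-330)<90 and 235<cc[1]<280: print(nm,cc.round(1),st,rk(unproj("top",*cc,h)))
im=cv2.imread("pics/scene1.png")
for st,cc in blobs(im,(45,90,30),(85,255,255),5): print("scene green",cc,st,rk(unproj("scene",*cc,.08)))
E
python3 m.py
```

```text
cap [368.8 231.4] [ 17  17 225] [ 0.6357 -0.1272  0.118 ]
cap [344.6 234.3] [ 16  17 219] [ 0.6273 -0.0675  0.118 ]
cap [320.5 237. ] [ 16  17 221] [ 0.6196 -0.0083  0.118 ]
cap [296.4 239.9] [ 17  17 221] [0.6113 0.0507 0.118 ]
origin [ 0.62346516 -0.03808273] dir [-0.13525897  0.98853739] yaw 0.1359829506502373
green [274.9 267.6] [272 266   7   4  25] [np.float64(-0.0602), np.float64(0.1532)]
black [336.4 269.8] [320 266  33   9 166] [np.float64(-0.0843), np.float64(0.0006)]
scene green [609.64963504  99.98448905] [ 569   71   71   49 1096] [np.float64(-1.0594), np.float64(0.1153)]
scene green [382.93650794 271.42857143] [379 266   9  13  63] [np.float64(-0.0571), np.float64(0.1587)]
```

```bash
cat >> h.py <<'E'
O=np.array([0.62347,-0.03808]); yaw=0.13598
C,S=np.cos(yaw),np.sin(yaw)
def W(x,y,z): return [float(O[0]+C*x-S*y),float(O[1]+S*x+C*y),z]
phi=yaw-np.pi/2
Q=[0.,float(np.cos(phi/2)),float(np.sin(phi/2)),0.]
Q2=[0.,float(np.cos(phi/2+np.pi/2)),float(np.sin(phi/2+np.pi/2)),0.]
def press(y,Fmax=20):
    ctrl.movel(W(0,y,.135)); b=get_state()["contact_force"][2]; z=.125; ctrl.movel(W(0,y,z),max_speed=.08); L=[]
    while z>.108:
        z-=.001; ctrl.movel(W(0,y,z),max_speed=.03); s=get_state()
        f=s["contact_force"][2]-b; L.append((round(z*1e3,1),round(s["tcp_pos"][2]*1e3,1),round(f,1)))
        if f>Fmax: break
    print(y,"t",round(s["time"],2),L); ctrl.movel(W(0,y,.135))
E
python3 - <<'E'
from h import *
print(ctrl.ik(W(0,-.09,.16),Q),ctrl.ik(W(0,-.09,.16),Q2),ctrl.ik(W(-.15,0,.0863),Q),ctrl.ik(W(-.15,0,.0863),Q2))
q=Q if ctrl.ik(W(0,-.09,.16),Q) is not None else Q2
ctrl.close_gripper(20)
ctrl.movep(W(0,-.09,.18),q); print(get_state()["time"],get_state()["qpos"])
press(-.09);
E
```

```text
[ 0.09689292  0.59896385  0.10709807  1.53651651 -0.07122879  1.0099293
 -2.78222374] [ 0.56161754  0.67612621 -0.7161207   1.52961772  0.47501137  1.11570011
 -0.12106178] [ 0.02145256  0.46964182  0.07103492  2.06954522 -0.0565732   0.60417224
 -2.87422005] [ 0.52212252  0.53244921 -0.66064175  2.06339397  0.50046657  0.70651622
 -0.32611292]
3.9167 [ 0.10585312  0.58036461  0.09454204  1.51056456 -0.05882719  1.05335252
 -2.79251704]
-0.09 t 7.64 [(124.0, np.float64(124.4), np.float64(0.4)), (123.0, np.float64(123.0), np.float64(0.5)), (122.0, np.float64(121.9), np.float64(0.0)), (121.0, np.float64(121.2), np.float64(1.3)), (120.0, np.float64(120.7), np.float64(4.6)), (119.0, np.float64(119.9), np.float64(7.7)), (118.0, np.float64(119.0), np.float64(7.0)), (117.0, np.float64(118.0), np.float64(7.9)), (116.0, np.float64(117.0), np.float64(7.3)), (115.0, np.float64(116.1), np.float64(8.8)), (114.0, np.float64(116.1), np.float64(14.8)), (113.0, np.float64(116.0), np.float64(21.3))]
```

Run:
```python
from h import *
for y in(-.03,.03,.09): press(y)
# move clear of the row, look down
ctrl.movel(W(0,.09,.2))
ctrl.movep(W(-.11,.06,.24),Q2); 
s=get_state(); im,d=vision.grab_frame("wrist"); cv2.imwrite("pics/w1.png",im); np.save("pics/w1_d.npy",d)
print(s["time"],s["tcp_pos"],s["eef_rot"],s["qpos"])
```

```text
-0.03 t 12.02 [(124.0, np.float64(124.1), np.float64(-0.4)), (123.0, np.float64(123.0), np.float64(-0.6)), (122.0, np.float64(122.0), np.float64(-1.7)), (121.0, np.float64(120.9), np.float64(-0.1)), (120.0, np.float64(119.9), np.float64(-1.2)), (119.0, np.float64(118.9), np.float64(-1.6)), (118.0, np.float64(117.9), np.float64(-0.7)), (117.0, np.float64(116.9), np.float64(-0.7)), (116.0, np.float64(116.2), np.float64(0.8)), (115.0, np.float64(116.1), np.float64(7.2)), (114.0, np.float64(116.1), np.float64(13.2)), (113.0, np.float64(116.0), np.float64(19.8)), (112.0, np.float64(115.9), np.float64(27.3))]
0.03 t 16.14 [(124.0, np.float64(124.1), np.float64(0.5)), (123.0, np.float64(123.0), np.float64(0.6)), (122.0, np.float64(121.9), np.float64(0.6)), (121.0, np.float64(121.0), np.float64(0.7)), (120.0, np.float64(120.5), np.float64(6.4)), (119.0, np.float64(119.7), np.float64(6.6)), (118.0, np.float64(118.7), np.float64(7.3)), (117.0, np.float64(117.8), np.float64(7.7)), (116.0, np.float64(116.8), np.float64(7.8)), (115.0, np.float64(116.1), np.float64(10.1)), (114.0, np.float64(116.0), np.float64(17.4)), (113.0, np.float64(116.0), np.float64(24.3))]
0.09 t 20.27 [(124.0, np.float64(124.1), np.float64(1.1)), (123.0, np.float64(123.0), np.float64(0.8)), (122.0, np.float64(121.9), np.float64(1.4)), (121.0, np.float64(120.9), np.float64(-0.2)), (120.0, np.float64(119.9), np.float64(0.8)), (119.0, np.float64(118.9), np.float64(1.1)), (118.0, np.float64(117.9), np.float64(0.3)), (117.0, np.float64(116.9), np.float64(0.5)), (116.0, np.float64(116.2), np.float64(2.2)), (115.0, np.float64(116.1), np.float64(9.0)), (114.0, np.float64(116.0), np.float64(16.6)), (113.0, np.float64(115.9), np.float64(23.7))]
23.5417 [0.50635214 0.00645065 0.23978714] [-1.65257365e-04  6.57693703e-01  7.53285443e-01 -8.71885074e-05] [ 0.16523474  0.32129036 -0.30850393  1.79156592  0.11087186  1.04597428
 -0.04886405]
```

View pics/w1.png

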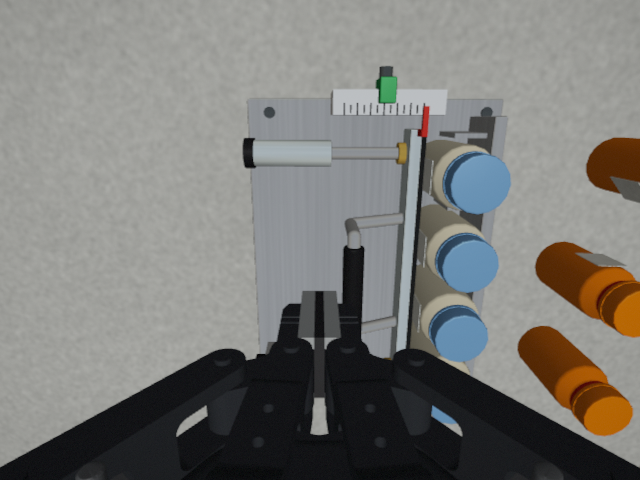

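The wrist view shows all four caps at one height with no red rings. The green clip is at (388,90) and the pointer tip at (425,121). I measure both, then grasp with the jaws offset outward so the open finger clears the caps.

```bash
cat >> h.py <<'E'
from scipy.spatial.transform import Rotation as Ro
def wpoint(s,u,v,h):
    ci=vision.camera_info("wrist"); H=np.array(ci["hand_eye"]); q=s["eef_rot"]
    R=Ro.from_quat([q[1],q[2],q[3],q[0]]).as_matrix(); c=R@H[:3,3]+s["tcp_pos"]
    r=R@H[:3,:3]@np.linalg.inv(np.array(ci["mtx"]))@np.array([u,v,1.]); return c+r*(h-c[2])/r[2]
def rk(X): q=np.array(X[:2])-O; return np.array([C*q[0]+S*q[1],-S*q[0]+C*q[1]])
def look(im,s):
    for nm,lo,hi,h in(("green",(45,110,40),(85,255,255),.082),("red",(0,160,60),(4,255,255),.076)):
        for st,c in blobs(im,lo,hi,25):
            if c[1]<200: 
                a=wpoint(s,st[0],c[1],h);b=wpoint(s,st[0]+st[2],c[1],h)
                print(nm,c.round(1),st,"rack",rk(wpoint(s,*c,h)).round(4),"x range",rk(a)[0].round(4),rk(b)[0].round(4))
E
python3 - <<'E'
from h import *
s=get_state(); look(cv2.imread("pics/w1.png"),s)
ctrl.ungrasp()
ctrl.movel(W(-.101,0,.2)); ctrl.movel(W(-.101,0,.088),max_speed=.1)
s=get_state(); print(s["time"],rk(s["tcp_pos"]),s["tcp_pos"][2],s["contact_force"])
ctrl.close_gripper(60); s=get_state()
print(s["time"],s["width"],rk(s["tcp_pos"]),s["contact_force"])
im,_=vision.grab_frame("wrist"); cv2.imwrite("pics/w2.png",im); look(im,s)
E
```

```text
green [386.9  88.9] [377  76  20  27 474] rack [-0.0615  0.1546] x range -0.0686 -0.0542
red [424.3 122.8] [418 107  11  30 179] rack [-0.0312  0.1311] x range -0.036 -0.0277
26.275 [-1.00574409e-01 -6.21277482e-05] 0.08857636380103488 [ 0.26001854 -0.69390663  0.13702208]
26.925 0.014321778049308514 [-9.51933005e-02 -7.27069253e-05] [8.25178812 1.49045973 6.72656832]
```

View pics/w2.png

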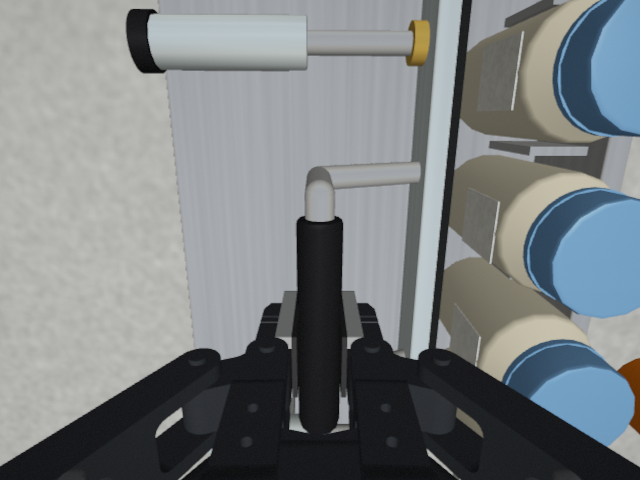

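Run:
```python
from h import *
tgt=-.1148; cmd=-.119
for i in range(3):
    ctrl.movel(W(cmd,0,.088),max_speed=.03); ctrl.pause(.3); s=get_state(); x=rk(s["tcp_pos"])[0]
    print(round(s["time"],2),cmd,x,s["contact_force"],s["width"]); 
    if abs(x-tgt)<.0005: break
    cmd+=tgt-x
out=[]
for n,x0,y0 in(("top",255,225),("scene",340,220)):
    im,_=vision.grab_frame(n)
    for nm,lo,hi,h in(("green",(45,90,30),(85,255,255),.082),("red",(0,110,50),(7,255,255),.076),("red",(174,110,50),(180,255,255),.076)):
        for st,c in blobs(im,lo,hi,4):
            if 255<c[0]<400 and 235<c[1]<290: print(n,nm,c.round(1),st,rk(unproj(n,*c,h)).round(4))
    out.append(cv2.resize(im[y0:y0+75,x0:x0+100] if n=="top" else im[y0:y0+75,x0:x0+100],(800,600),interpolation=2)[:,:].copy())
cv2.imwrite("pics/c.png",cv2.resize(np.hstack(out),(800,300)))
```

```text
28.02 -0.119 -0.11237220781523133 [10.72981445  1.23619173  5.37582912] 0.013762738243754872
28.57 -0.12142779218476867 -0.11459600110367221 [11.42465484  1.2364699   5.30857242] 0.013843630525098436
top green [274.8 267.6] [272 266   7   4  24] [-0.0602  0.1535]
top red [284.5 266.6] [282 266   6   2   8] [-0.0606  0.1293]
scene green [382.9 271.5] [379 266   9  14  64] [-0.0557  0.1599]
scene red [375. 265.] [373 261   7   9  24] [-0.0581  0.1324]
scene red [266.1 272.3] [261 271  11   3  14] [ 0.142 -0.004]
```

View pics/c.png

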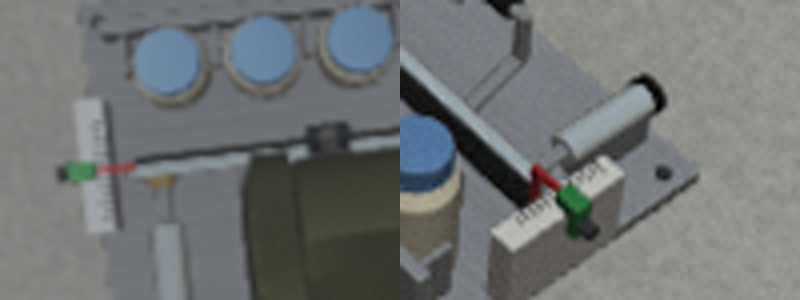

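Both cameras show the pointer level with the green clip: x is -60.6 against -60.2 mm in the top view. The bottles are standing.

Run:
```python
from h import *
ctrl.pause(.5); s=get_state(); print(s["time"],rk(s["tcp_pos"]),s["contact_force"],s["width"]); print(ticket.close_job())
```

```text
29.175 [-1.14618924e-01 -3.54487850e-05] [11.47011768  1.63095507  5.43078665] 0.014018084441742776
the job is handed in; nothing more can be done
None
```

The job is handed in at 29.2 s (limit 56 s). All four caps are home and the gripper is still holding the rail at the marker.

- **Caps:** I pressed every cap with the shut fingers while the rail still gripped the bottles. Two were proud, by about 5 mm (the places at y = -90 and +30 mm). Each press ended on a firm stop at 116 mm, with at most 27 N.
- **Rail:** I gripped the handle at 60 N and drew it out about 29.6 mm. It stayed steady against about 11.5 N of spring force.
- **Pointer against marker:**
  - The top camera puts the pointer at x = -60.6 mm and the marker at -60.2 mm.
  - The wrist camera, looking before the pull, put the marker about 1 mm further out, at -61.5 mm. I set the draw between those two.
  - The scene camera's raw figures differ by 2.4 mm. I put that down to the clip's side faces showing in that view, and its picture also shows them level.
- **Bottles and other items:** In the last top view, the three bottles in the crop were standing in their places. The fourth was outside the crop and was not checked after the pull. The arm did not go near the spare bottle, tub or clipboard, and I did not check them again.

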